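# Bed the steel mill roller in the V-blocks

### The arm

A 7-joint arm with a two-finger parallel gripper is mounted at the origin on the work surface. World frame = base frame: x ahead of the robot, y to its left, z up, the work surface at z = 0. Lengths are in mm, angles in degrees, forces in N, time in s.
With the tool pointing down it reaches from about 400 to 900 mm from the base axis. Payload 5.5 kg.
Tool frame: the origin (TCP) lies between the finger pads; the fingertips stand 25 mm ahead of it and the grasp point (between the pads) lies 6 mm ahead of it; z points along the fingers, y is the line along which they close (so a half turn about z gives the same grasp; the last joint's range is limited). The gripper opens to 92 mm and grips with 3 to 60 N. Pads are 19 mm wide; open, the fingers measure 130 mm over their backs; the gripper's body (75 mm by 190 mm) begins 47 mm behind the grasp point.
Start: joints at [86.356, 28.699, -24.465, 88.831, 12.651, 65.22, -12.049], TCP at [208.691, -615.587, 251.729] pointing down, gripper open.
Joint ranges: [-164.97, 164.97], [-17.58, 116.51], [-87.97, 89.64], [11.32, 138.91], [-80.73, 260.73], [10.89, 115.49], [-147.41, 147.41]. Speed limits (degrees/s): [147.25, 147.25, 180, 180, 180, 180, 180].

### API

Orientations are given as a 3x3 rotation matrix whose columns are the frame's x, y, z axes.
In Python, from bench import sensors, imaging, finish_job gives the robot as it stands. The module is installed in compiled form; this text tells all that it offers.
- The arm moves only by the tool jog_arm, never from a script. Its argument "commands" is a list of rows, each an object with "travel": the shift along the tool's x, y, z each as a share of 12 cm, from -1 to 1, a list of three; "turn": the turn about the tool's z as a share of 360 degrees, from -1 to 1. In form: [{"travel": [x, y, z], "turn": turn}, ...]. A call has exactly 10 rows; each row shifts and turns the commanded pose from where the row before left it, along the tool's axes as they then stand; what a row does not reach is not made up. A row lasts 1/8 s, in which the tool goes at most 62.5 mm and 10.7 degrees, less where a joint would pass 70% of its speed; a pose out of reach is approached as far as the arm can. A call with a number of a shift or a turn outside -1 to 1 is refused whole. A call with a gripper value outside its range is refused whole. "grip" is the opening, from 0 (shut) to 1 (fully open), set as the call begins (left out, the last holds). The fingers move at their own pace and stop on an object; "newtons" is the grip in N (left out, the last holds). Time passes only in rows, so rows that do not move let the fingers close, or fill a call up. It gives the time, the measured TCP pose, the force, the opening and the grip force at its end, in the units of the state.
- sensors.get_obs(): the state, without advancing time (a new reading comes with each control period).
- imaging.capture(name): name is "scene" or "top"; returns a dict with "img" (480x640x3 uint8, blue, green, red), "z_map" (480x640 float32, mm along the optical axis (not along the pixel's ray), 0 where there is no reading), "intrinsics" (3x3 intrinsics, pixels), "T" (4x4, takes a point from camera to world coordinates). Camera axes: x right, y down, z forward; pixel columns grow to the right and rows downward; lengths in mm; the calibration is good to about 2 mm. A picture is of the moment at which its call begins.
- finish_job(): hands the job in; it is judged then, once.
The state is a dict: "time": time; "qpos": joint angles; "dq": joint speeds; "effort": joint torques, N m; "tool_pos": TCP position; "tool_rot": TCP orientation; "ft_force": force on the tool from outside, world axes, zero at the start; "ft_torque": the same for the moment, N m; "gripper_width": finger opening in mm; "grip_force": force on a finger pad.
Only numpy, scipy, OpenCV 4.12 (cv2) and the standard library are available. Lean on these libraries where they do the work, as an engineer would, in place of code of your own. Each camera call takes 0.05 s, during which the arm holds its last target. There are 200 camera calls.

### The job

Lift the bare steel mill roller out of the wooden rack and lower it into the pair of V-blocks, ready for clamping: both end journals resting in the Vs, the thick part between the two blocks. Let go only once it is down in the Vs, do not drop it in, and leave the red-brown rubber roller in its place in the rack.

Things in the scene. Friction and masses are not known exactly. Their poses are not given: they have to be found in the camera images.
- roller: The bare steel roller, lying level, 0.45 to 0.8 kg: a finely ribbed barrel 32 mm in diameter and 100 mm long, with a smooth journal 18 mm in diameter and 42 mm long at each end (184 mm overall). Origin: its middle, on the axis; x runs along the axis (both ends alike; it may be turned about x by any angle). It starts in the rack with its axis 42 mm above the table.
- vblock: Fixture fixed to the table: blue base 200 x 110 x 10 mm with two dark steel V-blocks 18 mm long, 60 wide, 56 high, inner faces 140 apart, free between. Origin: centre of the underside; x along the groove, z up. V: 90 deg, 40 mm wide on top, bottom line 36 mm up at y = 0; a bedded roller's axis is 49 mm up. Unused yellow straps beside them, y 35 to 85 mm, to 66 mm high.
- rack: Wooden rack fixed to the table, 170 x 210 mm. Origin: centre of its underside; x runs along the rollers, which lie side by side at y = +50 and -50 mm (which is where varies). Base 6 mm thick; two end walls 45 mm high, inner faces 132 mm apart, with flat-bottomed notches 30 mm wide and 12 deep for the journals. Between the walls the barrels' sides are free.
- rubber_roller: The other roller, a bystander that stays in the rack: same shape and size as the steel one, but its barrel is smooth red-brown rubber (0.4 kg). Origin: its middle, on the axis; x along the axis.
Things that resemble listed ones, but are neither listed nor needed, are in the scene too. What is shaped like the roller but green is not meant.

How it is judged:
By the outcome, as a careful person would: the job done as asked, in the order asked, and still so for the second after the job is handed in, with the robot touching nothing.
It also fails if it takes over 42 s, if anything falls off the work surface, if the arm or the gripper's body presses on something with over 40 N, if the wrist force passes 120 N, or if a joint passes its speed limit or range.

## Working session

There is one attempt and no reset: what is moved stays moved. The work goes in short steps, Python scripts to look and compute and a tool call to move; the robot and the scene stay as the last step left them, time stands still between calls to the robot, and variables do not carry over. Pictures are saved under pics/ and viewed, at most 10 in all, crops included, and the job is handed in when it is done.

Besides the shell and the picture viewer there is one more tool, called after ">>>" by a JSON object that holds its "api" and its "payload". jog_arm: Moves the arm, as the interface text tells. Shift numbers are shares of 12 cm and turn numbers shares of 360 degrees, none past 1 either way. Its arguments: {"type":"object","properties":{"commands":{"type":"array","items":{"type":"object","properties":{"travel":{"type":"array","items":{"type":"number"}},"turn":{"type":"number"}}}},"grip":{"type":"number"},"newtons":{"type":"number"}},"required":["commands"]}

```bash
mkdir -p pics && python3 - <<'E'
from bench import sensors, imaging
import cv2,numpy as np
for n in("top","scene"):
    c=imaging.capture(n);cv2.imwrite(f"pics/{n}0.png",c["img"]);np.savez(f"{n}0.npz",**c)
    print(n,c["intrinsics"],c["T"].round(3))
o=sensors.get_obs();print(o["time"],o["tool_pos"],np.round(o["tool_rot"],3),o["gripper_width"])
E
```

```text
top [[621.43223799   0.         331.62494992]
 [  0.         621.43223799 236.28161549]
 [  0.           0.           1.        ]] [[-2.800000e-02 -9.950000e-01  9.400000e-02  4.622660e+02]
 [-1.000000e+00  2.700000e-02 -1.400000e-02 -8.072400e+01]
 [ 1.100000e-02 -9.500000e-02 -9.950000e-01  1.289363e+03]
 [ 0.000000e+00  0.000000e+00  0.000000e+00  1.000000e+00]]
scene [[494.97108307   0.         327.87309853]
 [  0.         494.97108307 246.4891645 ]
 [  0.           0.           1.        ]] [[-8.300000e-01  4.790000e-01 -2.860000e-01  8.778990e+02]
 [ 5.580000e-01  7.120000e-01 -4.260000e-01  4.032020e+02]
 [ 0.000000e+00 -5.130000e-01 -8.580000e-01  1.001637e+03]
 [ 0.000000e+00  0.000000e+00  0.000000e+00  1.000000e+00]]
0.1 [ 208.43465183 -615.07691407  250.77069809] [[ 0.947  0.321 -0.   ]
 [ 0.321 -0.947  0.002]
 [ 0.    -0.002 -1.   ]] 91.63252817153305
```

View pics/top0.png

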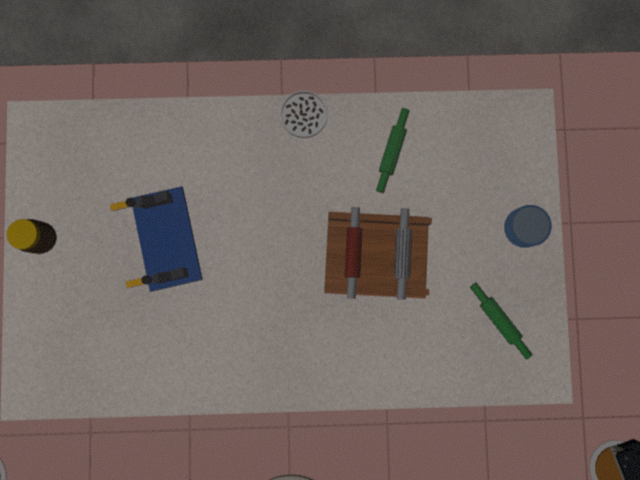

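View pics/scene0.png

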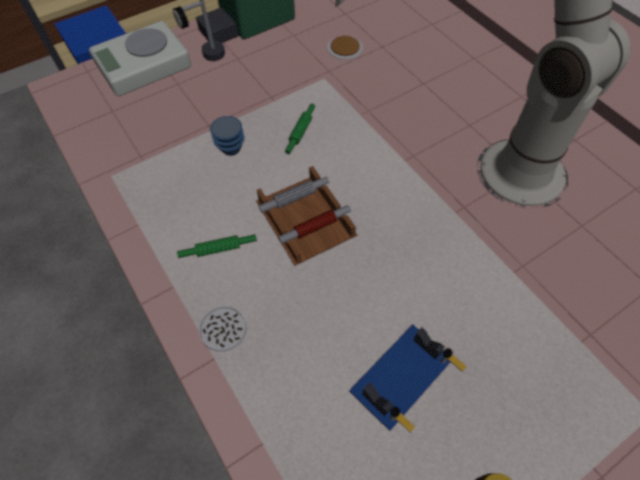

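The top view shows the steel roller at px (404,210)-(402,298), the rubber one at x≈353, and the V-blocks near (155,200) and (165,277). The scene view agrees. I'll enlarge crops next.

```bash
python3 - <<'E'
import cv2,numpy as np
c=np.load("top0.npz");im=cv2.convertScaleAbs(c["img"],alpha=1.8)
a=cv2.resize(im[170:310,100:220],None,fx=4,fy=4,interpolation=2)
b=cv2.resize(im[200:305,320:440],None,fx=4,fy=4,interpolation=2)
cv2.imwrite("pics/v.png",a);cv2.imwrite("pics/r.png",b)
E
```

```text
(no output)
```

View pics/v.png

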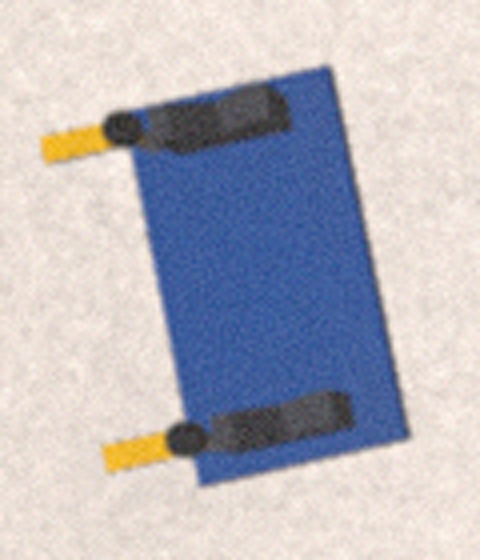

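View pics/r.png

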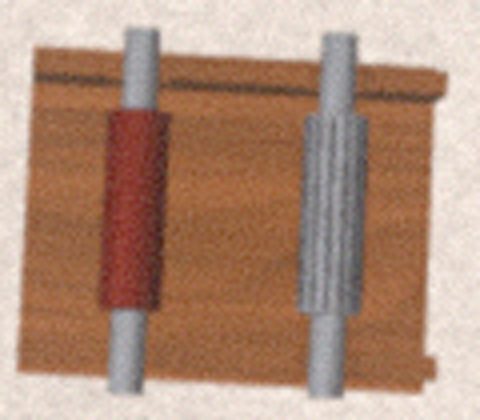

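Crop v shows base corners at (331,67), (410,437) and (201,487). Crop r shows the steel roller ends at (340,33) and (326,397), with the barrel from (336,115) to (330,312).

```bash
cat > h.py <<'E'
import numpy as np
def ray(c,u,v,z):
    T=c["T"];d=T[:3,:3]@np.linalg.solve(c["intrinsics"],[u,v,1]);o=T[:3,3]
    return o+d*(z-o[2])/d[2]
def cloud(c):
    v,u=np.mgrid[:480,:640];z=c["z_map"]
    p=np.linalg.inv(c["intrinsics"])@np.stack([u.ravel(),v.ravel(),np.ones(u.size)])*z.ravel()
    return (c["T"][:3,:3]@p).T.reshape(480,640,3)+c["T"][:3,3]
def ang(d): return np.degrees(np.arctan2(d[1],d[0]))
E
python3 - <<'E'
from h import *
c=np.load("top0.npz");q=lambda u,v,a,b,z:ray(c,(u+.5)/4-.5+a,(v+.5)/4-.5+b,z)
TR,BR,BL=[q(u,v,100,170,10) for u,v in((331,67),(410,437),(201,487))]
print("base",TR,BR,BL,"ctr",(TR+BL)/2,"len",np.linalg.norm(TR-BR),np.linalg.norm(BR-BL),"ang",ang(TR-BR),ang(BL-BR)-90)
for a,b in(((340,33),(326,397)),((336,115),(330,312))):
    A,B=[q(*p,320,200,43) for p in(a,b)];print("roller",(A+B)/2,np.linalg.norm(A-B),ang(A-B))
P=cloud(c);z=P[...,2]
# roller from depth: top line
R=P[205:303,390:416].reshape(-1,3);m=(R[:,2]>47)&(R[:,2]<75);R=R[m];k=R.mean(0);w,V=np.linalg.eigh(np.cov(R[:,:2].T));d=V[:,1]*np.sign(V[0,1]);s=(R[:,:2]-k[:2])@d
print("depth roller",k,k[:2]+d*(s.min()+s.max())/2,np.ptp(s),ang(d),R[:,2].max())
# vblocks
th=np.radians(ang(TR-BR)/2+(ang(BL-BR)-90)/2);C=((TR+BL)/2)[:2];X=np.array([np.cos(th),np.sin(th)]);Y=np.array([-X[1],X[0]])
B=P[180:295,100:210].reshape(-1,3);l=np.c_[(B[:,:2]-C)@X,(B[:,:2]-C)@Y,B[:,2]]
for sg in(1,-1):
    m=(abs(l[:,0]*sg-79)<7)
    print([(y,np.median(l[m&(abs(l[:,1]-y)<2),2]).round(1)) for y in range(-40,41,4)])
m=(l[:,2]>30)&(l[:,1]<25)&(l[:,1]>-25);print("block x ext",[np.percentile(l[m&(l[:,0]*sg>0),0],[3,97]) for sg in(1,-1)])
E
```

```text
base [696.31546593 209.07287219  10.        ] [503.24335631 169.81147578  10.        ] [480.74046775 276.57725853  10.        ] ctr [588.52796684 242.82506536  10.        ] len 197.02359443161214 109.11146758576209 ang 11.494423662628634 11.90195729539957
roller [ 542.67754589 -240.0255134    43.        ] 183.68435830742808 -4.455456712194318
roller [ 542.98019006 -240.018479     43.        ] 99.38302638352144 -3.9979637973315314
depth roller [ 541.38394413 -238.89956933   53.31453762] [ 541.85008823 -238.93437449] 182.93898324207913 -4.2701289137337 63.81735227493891
[(-40, np.float64(9.0)), (-36, np.float64(8.9)), (-32, np.float64(9.6)), (-28, np.float64(33.8)), (-24, np.float64(53.8)), (-20, np.float64(55.1)), (-16, np.float64(52.6)), (-12, np.float64(49.0)), (-8, np.float64(44.9)), (-4, np.float64(39.8)), (0, np.float64(37.1)), (4, np.float64(38.2)), (8, np.float64(42.0)), (12, np.float64(47.0)), (16, np.float64(49.6)), (20, np.float64(53.6)), (24, np.float64(54.0)), (28, np.float64(55.5)), (32, np.float64(51.2)), (36, np.float64(62.1)), (40, np.float64(49.2))]
[(-40, np.float64(9.4)), (-36, np.float64(9.2)), (-32, np.float64(9.6)), (-28, np.float64(34.6)), (-24, np.float64(56.0)), (-20, np.float64(55.4)), (-16, np.float64(52.8)), (-12, np.float64(49.4)), (-8, np.float64(45.5)), (-4, np.float64(41.3)), (0, np.float64(38.2)), (4, np.float64(37.0)), (8, np.float64(41.3)), (12, np.float64(45.8)), (16, np.float64(48.6)), (20, np.float64(53.9)), (24, np.float64(55.6)), (28, np.float64(54.8)), (32, np.float64(54.5)), (36, np.float64(59.5)), (40, np.float64(63.3))]
block x ext [array([70.32444781, 88.28553133]), array([-87.10427257, -69.77663687])]
```

>>> {"api": "jog_arm", "payload": {"commands": [{"travel": [0, 0, 0], "turn": 0.0213}, {"travel": [0, 0, 0], "turn": 0.0213}, {"travel": [0, 0, 0], "turn": 0.0213}, {"travel": [0.1, -0.13, 0], "turn": 0}, {"travel": [0.2, -0.26, 0], "turn": 0}, {"travel": [0.25, -0.33, 0], "turn": 0}, {"travel": [0.25, -0.33, 0], "turn": 0}, {"travel": [0.25, -0.33, 0], "turn": 0}, {"travel": [0.25, -0.33, 0], "turn": 0}, {"travel": [0.1, -0.13, 0], "turn": 0}], "grip": 1, "newtons": 40}}

```text
time: 1.35
tool_pos: [395.8, -403.2, 251.9]
tool_rot: [[0.998, -0.065, 0.001], [-0.065, -0.998, 0.001], [0.001, -0.001, -1.0]]
ft_force: [-0.5, -0.4, 0.0]
gripper_width: 91.7
grip_force: 0.0
```

>>> {"api": "jog_arm", "payload": {"commands": [{"travel": [0.2, -0.26, 0], "turn": 0.0015}, {"travel": [0.25, -0.33, 0], "turn": 0}, {"travel": [0.25, -0.33, 0], "turn": 0}, {"travel": [0.22, -0.28, 0.1], "turn": 0}, {"travel": [0.14, -0.18, 0.2], "turn": 0}, {"travel": [0.06, -0.07, 0.2], "turn": 0}, {"travel": [0, 0, 0.1], "turn": 0}, {"travel": [0, 0, 0], "turn": 0}, {"travel": [0, 0, 0], "turn": 0}, {"travel": [0, 0, 0], "turn": 0}]}}

```text
time: 2.6
tool_pos: [541.2, -246.5, 180.8]
tool_rot: [[0.996, -0.085, 0.002], [-0.085, -0.996, -0.001], [0.002, 0.001, -1.0]]
ft_force: [0.3, -0.4, -0.0]
gripper_width: 91.5
grip_force: 0.0
```

```bash
python3 - <<'E'
from bench import sensors
import numpy as np
o=sensors.get_obs();R=o["tool_rot"];print(o["time"],o["tool_pos"],np.round(R,4),np.degrees(np.arctan2(R[1,0],R[0,0])),o["dq"])
print((np.array(R).T@(np.array([542.5,-239.5,48])-o["tool_pos"]))/120)
E
```

```text
2.6 [ 541.20463492 -246.53355289  180.81431391] [[ 9.964e-01 -8.500e-02  1.500e-03]
 [-8.500e-02 -9.964e-01 -1.100e-03]
 [ 1.600e-03  9.000e-04 -1.000e+00]] -4.8771406595353595 [-0.27826828 -0.02970931 -0.02729839  0.14530972 -0.09967081 -0.06528943
 -0.14654814]
[ 0.00399322 -0.06034604  1.10673825]
```

>>> {"api": "jog_arm", "payload": {"commands": [{"travel": [0.004, -0.06, 0], "turn": -0.0015}, {"travel": [0, 0, 0.15], "turn": 0}, {"travel": [0, 0, 0.2], "turn": 0}, {"travel": [0, 0, 0.2], "turn": 0}, {"travel": [0, 0, 0.2], "turn": 0}, {"travel": [0, 0, 0.15], "turn": 0}, {"travel": [0, 0, 0.12], "turn": 0}, {"travel": [0, 0, 0.08], "turn": 0}, {"travel": [0, 0, 0], "turn": 0}, {"travel": [0, 0, 0], "turn": 0}]}}

```text
time: 3.85
tool_pos: [542.6, -238.6, 48.4]
tool_rot: [[0.997, -0.075, 0.001], [-0.075, -0.997, -0.0], [0.001, 0.0, -1.0]]
ft_force: [-0.0, 0.1, 0.1]
gripper_width: 91.4
grip_force: 0.0
```

```bash
python3 - <<'E'
from bench import imaging
import cv2
c=imaging.capture("scene");cv2.imwrite("pics/s1.png",cv2.resize(cv2.convertScaleAbs(c["img"][110:290,200:420],alpha=1.6),None,fx=3,fy=3))
E
```

```text
(no output)
```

View pics/s1.png

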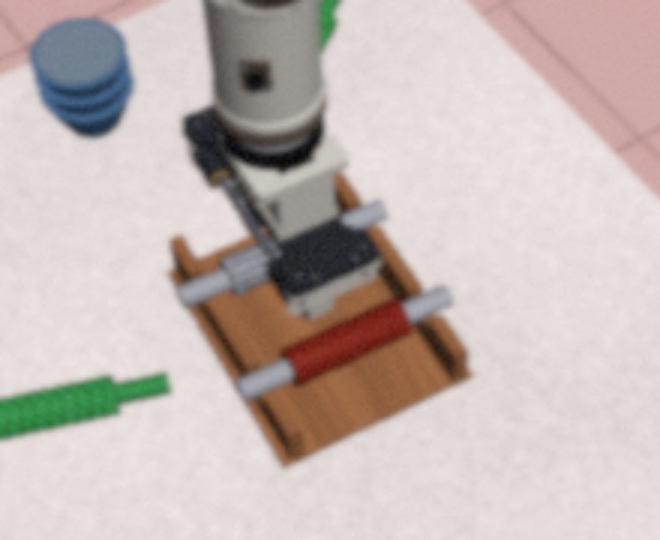

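The gripper straddles the steel barrel at about (290,255), clear of the rubber roller at (345,340). I'll close it now.

>>> {"api": "jog_arm", "payload": {"commands": [{"travel": [0, 0, 0]}, {"travel": [0, 0, 0]}, {"travel": [0, 0, 0]}, {"travel": [0, 0, 0]}, {"travel": [0, 0, 0]}, {"travel": [0, 0, 0]}, {"travel": [0, 0, 0]}, {"travel": [0, 0, 0]}, {"travel": [0, 0, 0]}, {"travel": [0, 0, 0]}], "grip": 0, "newtons": 50}}

```text
validation failed for argument at $.co...
```

>>> {"api": "jog_arm", "payload": {"commands": [{"travel": [0, 0, 0], "turn": 0}, {"travel": [0, 0, 0], "turn": 0}, {"travel": [0, 0, 0], "turn": 0}, {"travel": [0, 0, 0], "turn": 0}, {"travel": [0, 0, 0], "turn": 0}, {"travel": [0, 0, 0], "turn": 0}, {"travel": [0, 0, 0], "turn": 0}, {"travel": [0, 0, 0], "turn": 0}, {"travel": [0, 0, 0], "turn": 0}, {"travel": [0, 0, 0], "turn": 0}], "grip": 0, "newtons": 50}}

```text
time: 5.15
tool_pos: [542.0, -239.8, 48.0]
tool_rot: [[0.997, -0.076, 0.0], [-0.076, -0.997, -0.001], [0.0, 0.001, -1.0]]
ft_force: [-0.4, -5.1, 2.1]
gripper_width: 30.7
grip_force: 50.0
```

>>> {"api": "jog_arm", "payload": {"commands": [{"travel": [0, 0, -0.03], "turn": 0}, {"travel": [0, 0, -0.06], "turn": 0}, {"travel": [0, 0, -0.1], "turn": 0}, {"travel": [0, 0, -0.15], "turn": 0}, {"travel": [0, 0, -0.15], "turn": 0}, {"travel": [0, 0, -0.15], "turn": 0}, {"travel": [0, 0, -0.12], "turn": 0}, {"travel": [0, 0, -0.06], "turn": 0}, {"travel": [0, 0, 0], "turn": 0}, {"travel": [0, 0, 0], "turn": 0}]}}

```text
time: 6.4
tool_pos: [541.4, -238.3, 145.4]
tool_rot: [[0.997, -0.075, -0.001], [-0.075, -0.997, 0.001], [-0.001, -0.0, -1.0]]
ft_force: [-0.0, 0.2, -8.6]
gripper_width: 31.2
grip_force: 50.0
```

```bash
python3 - <<'E'
from bench import imaging
import cv2
c=imaging.capture("scene");cv2.imwrite("pics/s2.png",cv2.resize(cv2.convertScaleAbs(c["img"][90:270,200:420],alpha=1.6),None,fx=3,fy=3))
from bench import sensors
o=sensors.get_obs();print(o["ft_force"],o["ft_torque"])
E
```

```text
[-0.56511004  0.63595943 -8.2526874 ] [-0.01848625  0.07986802  0.03049527]
```

View pics/s2.png

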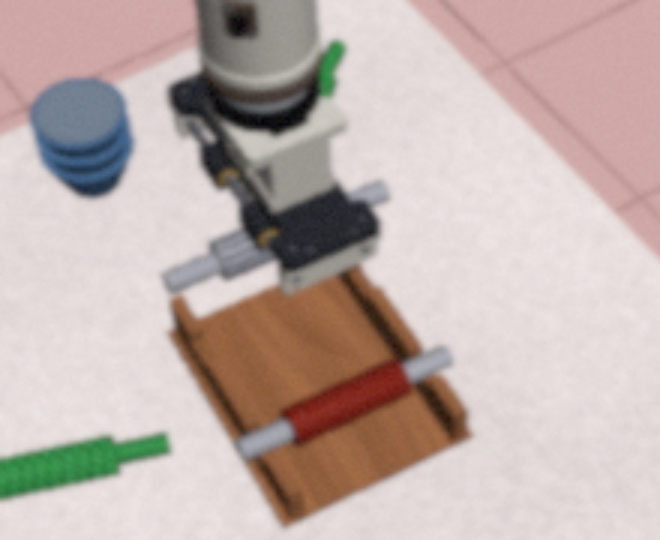

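The roller is lifted and level at about (270,240), and the rubber roller is still in the rack. Next is the traverse.

>>> {"api": "jog_arm", "payload": {"commands": [{"travel": [0, -0.05, 0], "turn": 0}, {"travel": [0, -0.12, 0], "turn": 0}, {"travel": [0.01, -0.19, 0], "turn": 0}, {"travel": [0.01, -0.24, 0], "turn": 0}, {"travel": [0.01, -0.24, 0], "turn": 0}, {"travel": [0.01, -0.24, 0], "turn": 0}, {"travel": [0.01, -0.24, 0], "turn": 0}, {"travel": [0.01, -0.24, 0], "turn": 0}, {"travel": [0.01, -0.24, 0], "turn": 0}, {"travel": [0.01, -0.24, 0], "turn": 0}]}}

```text
time: 7.7
tool_pos: [569.5, 7.5, 146.2]
tool_rot: [[0.997, -0.073, -0.0], [-0.073, -0.997, 0.001], [-0.0, -0.001, -1.0]]
ft_force: [0.2, -0.3, -7.8]
gripper_width: 30.9
grip_force: 50.0
```

>>> {"api": "jog_arm", "payload": {"commands": [{"travel": [0.01, -0.24, 0], "turn": 0}, {"travel": [0, -0.24, 0], "turn": 0}, {"travel": [0, -0.24, 0], "turn": 0}, {"travel": [0, -0.24, 0], "turn": 0}, {"travel": [0, -0.24, 0], "turn": 0}, {"travel": [0, -0.22, 0], "turn": 0}, {"travel": [0, -0.18, 0], "turn": 0}, {"travel": [0, -0.14, 0], "turn": 0}, {"travel": [0, -0.1, 0], "turn": 0}, {"travel": [0, -0.05, 0], "turn": 0}]}}

```text
time: 8.95
tool_pos: [587.9, 231.5, 146.0]
tool_rot: [[0.997, -0.074, -0.0], [-0.074, -0.997, -0.0], [-0.0, 0.0, -1.0]]
ft_force: [0.2, -0.6, -7.4]
gripper_width: 30.6
grip_force: 50.0
```

>>> {"api": "jog_arm", "payload": {"commands": [{"travel": [0, 0, 0], "turn": -0.004}, {"travel": [0, 0, 0], "turn": -0.008}, {"travel": [0, 0, 0], "turn": -0.01}, {"travel": [0, 0, 0], "turn": -0.01}, {"travel": [0, 0, 0], "turn": -0.008}, {"travel": [0, 0, 0], "turn": -0.004}, {"travel": [0, 0, 0], "turn": 0}, {"travel": [0, 0, 0], "turn": 0}, {"travel": [0, 0, 0], "turn": 0}, {"travel": [0, 0, 0], "turn": 0}]}}

```text
time: 10.2
tool_pos: [588.0, 231.1, 146.2]
tool_rot: [[0.98, 0.2, 0.0], [0.2, -0.98, -0.0], [0.0, 0.0, -1.0]]
ft_force: [-0.2, 0.2, -7.7]
gripper_width: 31.1
grip_force: 50.0
```

```bash
python3 - <<'E'
from bench import sensors,imaging
import cv2
from h import *
c=imaging.capture("top");np.savez("top1.npz",**c)
cv2.imwrite("pics/t1.png",cv2.resize(cv2.convertScaleAbs(c["img"][150:310,80:240],alpha=1.8),None,fx=3.5,fy=3.5,interpolation=2))
o=sensors.get_obs();R=np.array(o["tool_rot"]);print(o["time"],o["tool_pos"],R.round(4),ang(R[:,0]),o["ft_force"])
print((R.T@(np.array([588.3,243.6,56])-o["tool_pos"]))/120)
E
```

```text
10.25 [587.97883597 231.09043384 146.15153547] [[ 9.797e-01  2.005e-01  1.000e-04]
 [ 2.005e-01 -9.797e-01 -1.000e-04]
 [ 0.000e+00  1.000e-04 -1.000e+00]] 11.564247830985973 [-0.95689418  0.54255696 -7.40323365]
[ 0.02348884 -0.10164579  0.75125673]
```

View pics/t1.png

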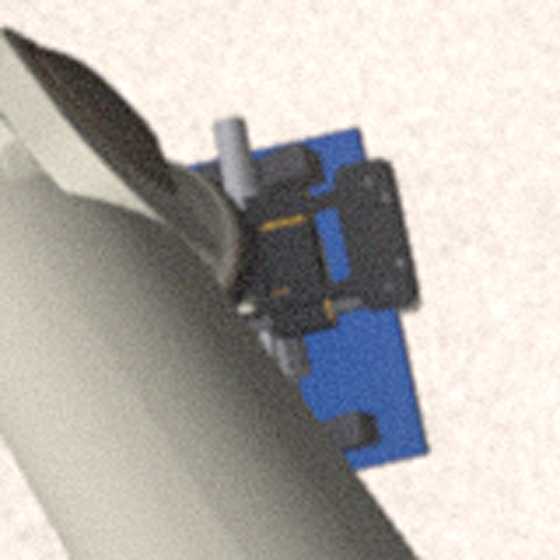

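The roller's upper end shows at (230,119), its journal running to about (240,190), and the lower barrel corner is at about (297,375). I'll check the roller's offset in the grasp.

```bash
python3 - <<'E'
from h import *
c=np.load("top1.npz");q=lambda u,v,z:ray(c,(u+.5)/3.5-.5+80,(v+.5)/3.5-.5+150,z)
t=np.array([588,231.1]);a=np.radians(11.56);X=np.array([np.cos(a),np.sin(a)]);Y=np.array([-X[1],X[0]])
for p in((230,119),(240,190),(297,375)):
    d=q(*p,140)[:2]-t;print(p,d@X,d@Y)
E
```

```text
(230, 119) 93.15920305492006 -1.2902884962776273
(240, 190) 54.48796228849351 1.2178227507419424
(297, 375) -48.87533172425078 -8.169829342004947
```

>>> {"api": "jog_arm", "payload": {"commands": [{"travel": [0.0115, -0.05, 0], "turn": 0}, {"travel": [0.012, -0.052, 0], "turn": 0}, {"travel": [0, 0, 0.05], "turn": 0}, {"travel": [0, 0, 0.1], "turn": 0}, {"travel": [0, 0, 0.14], "turn": 0}, {"travel": [0, 0, 0.14], "turn": 0}, {"travel": [0, 0, 0.12], "turn": 0}, {"travel": [0, 0, 0.08], "turn": 0}, {"travel": [0, 0, 0.05], "turn": 0}, {"travel": [0, 0, 0], "turn": 0}]}}

```text
time: 11.5
tool_pos: [588.2, 243.6, 64.2]
tool_rot: [[0.98, 0.2, -0.0], [0.2, -0.98, -0.0], [-0.0, 0.0, -1.0]]
ft_force: [-0.1, -0.1, -7.4]
gripper_width: 31.1
grip_force: 50.0
```

```bash
python3 - <<'E'
from bench import sensors,imaging
import cv2
from h import *
c=imaging.capture("scene");np.savez("sc2.npz",**c)
cv2.imwrite("pics/s3.png",cv2.resize(cv2.convertScaleAbs(c["img"][290:450,330:490],alpha=1.8),None,fx=3.7,fy=3.7,interpolation=2))
o=sensors.get_obs();R=np.array(o["tool_rot"]);print(o["time"],o["tool_pos"],ang(R[:,0]),o["ft_force"])
print((R.T@(np.array([588.3,243.6,55.2])-o["tool_pos"]))/120)
E
```

```text
11.55 [588.49221387 243.78672616  64.73588439] 11.566346354441777 [ 0.31890439 -0.21986489 -7.62647623]
[-0.00191359  0.00121404  0.07946477]
```

View pics/s3.png

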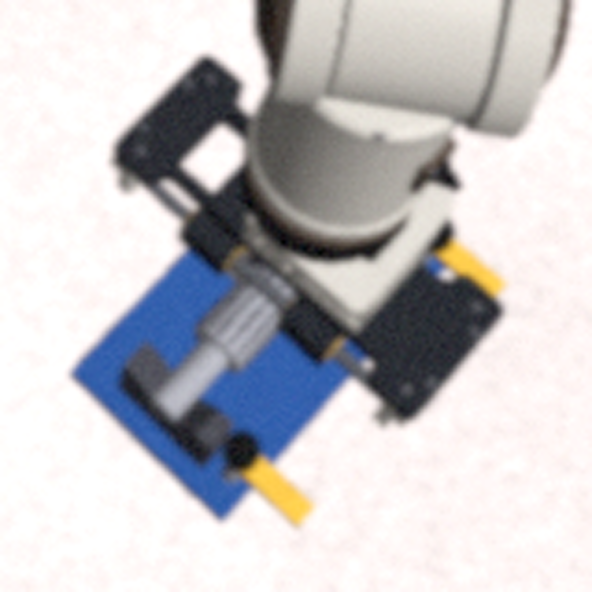

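The journal sits centred over the V at about (180,400), and the barrel is clear between the blocks. Creeping down.

>>> {"api": "jog_arm", "payload": {"commands": [{"travel": [0, 0, 0.01], "turn": 0}, {"travel": [0, 0, 0.01], "turn": 0}, {"travel": [0, 0, 0.01], "turn": 0}, {"travel": [0, 0, 0.01], "turn": 0}, {"travel": [0, 0, 0.008], "turn": 0}, {"travel": [0, 0, 0.008], "turn": 0}, {"travel": [0, 0, 0.006], "turn": 0}, {"travel": [0, 0, 0.006], "turn": 0}, {"travel": [0, 0, 0], "turn": 0}, {"travel": [0, 0, 0], "turn": 0}]}}

```text
time: 12.8
tool_pos: [588.3, 243.6, 56.4]
tool_rot: [[0.98, 0.2, 0.0], [0.2, -0.98, 0.0], [0.0, -0.0, -1.0]]
ft_force: [-0.4, -0.8, -7.4]
gripper_width: 30.8
grip_force: 50.0
```

>>> {"api": "jog_arm", "payload": {"commands": [{"travel": [0, 0, 0.004], "turn": 0}, {"travel": [0, 0, 0], "turn": 0}, {"travel": [0, 0, 0.004], "turn": 0}, {"travel": [0, 0, 0], "turn": 0}, {"travel": [0, 0, 0.003], "turn": 0}, {"travel": [0, 0, 0], "turn": 0}, {"travel": [0, 0, 0], "turn": 0}, {"travel": [0, 0, 0], "turn": 0}, {"travel": [0, 0, 0], "turn": 0}, {"travel": [0, 0, 0], "turn": 0}]}}

```text
time: 14.05
tool_pos: [588.4, 243.7, 55.2]
tool_rot: [[0.98, 0.2, 0.0], [0.2, -0.98, 0.0], [0.0, -0.0, -1.0]]
ft_force: [0.4, -0.0, -6.7]
gripper_width: 31.1
grip_force: 50.0
```

>>> {"api": "jog_arm", "payload": {"commands": [{"travel": [0, 0, 0.004], "turn": 0}, {"travel": [0, 0, 0], "turn": 0}, {"travel": [0, 0, 0.004], "turn": 0}, {"travel": [0, 0, 0], "turn": 0}, {"travel": [0, 0, 0], "turn": 0}, {"travel": [0, 0, 0], "turn": 0}, {"travel": [0, 0, 0], "turn": 0}, {"travel": [0, 0, 0], "turn": 0}, {"travel": [0, 0, 0], "turn": 0}, {"travel": [0, 0, 0], "turn": 0}]}}

```text
time: 15.3
tool_pos: [588.5, 243.9, 54.8]
tool_rot: [[0.98, 0.201, 0.001], [0.201, -0.98, 0.0], [0.001, -0.0, -1.0]]
ft_force: [-2.5, 0.1, 6.6]
gripper_width: 30.9
grip_force: 50.0
```

>>> {"api": "jog_arm", "payload": {"commands": [{"travel": [0, 0, 0.002], "turn": 0}, {"travel": [0, 0, 0], "turn": 0}, {"travel": [0, 0, 0], "turn": 0}, {"travel": [0, 0, 0], "turn": 0}, {"travel": [0, 0, 0], "turn": 0}, {"travel": [0, 0, 0], "turn": 0}, {"travel": [0, 0, 0], "turn": 0}, {"travel": [0, 0, 0], "turn": 0}, {"travel": [0, 0, 0], "turn": 0}, {"travel": [0, 0, 0], "turn": 0}], "grip": 0, "newtons": 4}}

```text
time: 16.55
tool_pos: [588.7, 244.1, 54.5]
tool_rot: [[0.98, 0.2, 0.001], [0.2, -0.98, 0.001], [0.001, -0.0, -1.0]]
ft_force: [-3.0, 0.3, 4.8]
gripper_width: 32.0
grip_force: 4.0
```

```bash
python3 - <<'E'
from bench import sensors
o=sensors.get_obs();print(o["time"],o["tool_pos"],o["ft_force"],o["ft_torque"],o["grip_force"])
E
```

```text
16.55 [588.69833263 244.07486813  54.51989318] [-3.02598637  0.30114227  4.82562724] [ 0.07277557  0.63271592 -0.00888562] 3.999408334493637
```

>>> {"api": "jog_arm", "payload": {"commands": [{"travel": [0, 0, 0], "turn": 0}, {"travel": [0, 0, 0], "turn": 0}, {"travel": [0, 0, 0], "turn": 0}, {"travel": [0, 0, 0], "turn": 0}, {"travel": [0, 0, 0], "turn": 0}, {"travel": [0, 0, 0], "turn": 0}, {"travel": [0, 0, 0], "turn": 0}, {"travel": [0, 0, 0], "turn": 0}, {"travel": [0, 0, 0], "turn": 0}, {"travel": [0, 0, 0], "turn": 0}], "grip": 0.75}}

```text
time: 17.8
tool_pos: [588.3, 243.6, 53.9]
tool_rot: [[0.98, 0.2, 0.0], [0.2, -0.98, 0.0], [0.0, 0.0, -1.0]]
ft_force: [0.1, 0.1, -0.9]
gripper_width: 68.7
grip_force: 0.0
```

>>> {"api": "jog_arm", "payload": {"commands": [{"travel": [0, 0, -0.05], "turn": 0}, {"travel": [0, 0, -0.1], "turn": 0}, {"travel": [0, 0, -0.2], "turn": 0}, {"travel": [0, 0, -0.3], "turn": 0}, {"travel": [0, 0, -0.3], "turn": 0}, {"travel": [0, 0.2, -0.3], "turn": 0}, {"travel": [0, 0.4, -0.1], "turn": 0}, {"travel": [0, 0.4, 0], "turn": 0}, {"travel": [0, 0.4, 0], "turn": 0}, {"travel": [0, 0.4, 0], "turn": 0}]}}

```text
time: 19.05
tool_pos: [632.0, 30.5, 217.2]
tool_rot: [[0.98, 0.201, 0.002], [0.201, -0.98, -0.0], [0.002, 0.0, -1.0]]
ft_force: [-0.2, -0.4, -0.5]
gripper_width: 68.7
grip_force: 0.0
```

>>> {"api": "jog_arm", "payload": {"commands": [{"travel": [0, 0.4, 0], "turn": 0}, {"travel": [0, 0.3, 0], "turn": 0}, {"travel": [0, 0.2, 0], "turn": 0}, {"travel": [0, 0.1, 0], "turn": 0}, {"travel": [0, 0, 0], "turn": 0}, {"travel": [0, 0, 0], "turn": 0}, {"travel": [0, 0, 0], "turn": 0}, {"travel": [0, 0, 0], "turn": 0}, {"travel": [0, 0, 0], "turn": 0}, {"travel": [0, 0, 0], "turn": 0}]}}

```text
time: 20.3
tool_pos: [655.6, -85.5, 215.9]
tool_rot: [[0.98, 0.201, 0.0], [0.201, -0.98, -0.0], [0.0, 0.0, -1.0]]
ft_force: [-0.4, -0.5, 1.0]
gripper_width: 68.9
grip_force: 0.0
```

```bash
python3 - <<'E'
from bench import imaging
import cv2
from h import *
c=imaging.capture("top")
cv2.imwrite("pics/t2.png",cv2.resize(cv2.convertScaleAbs(c["img"][160:310,80:240],alpha=1.8),None,fx=3.5,fy=3.5,interpolation=2))
P=cloud(c);C=np.array([588.3,243.6]);a=np.radians(11.57);X=np.array([np.cos(a),np.sin(a)]);Y=np.array([-X[1],X[0]])
B=P[160:310,80:240].reshape(-1,3);l=np.c_[(B[:,:2]-C)@X,(B[:,:2]-C)@Y,B[:,2]]
for x in range(-90,91,15):
    s=l[(abs(l[:,0]-x)<5)&(abs(l[:,1])<4)];print(x,np.median(s[:,2]).round(1))
E
```

```text
-90 39.1
-75 56.0
-60 55.3
-45 62.9
-30 64.5
-15 64.6
0 63.9
15 62.8
30 64.5
45 64.1
60 55.7
75 54.8
90 56.7
```

View pics/t2.png

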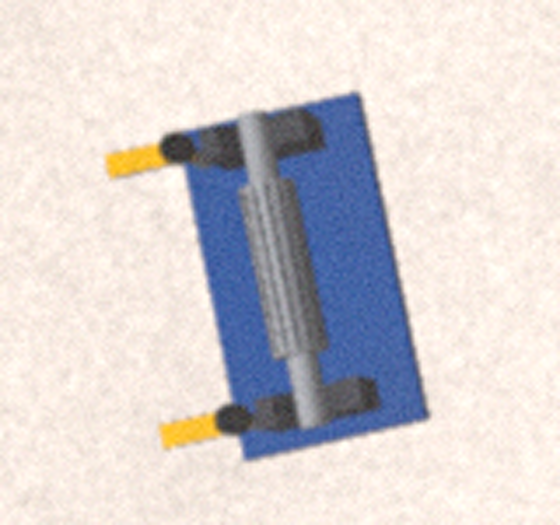

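The roller lies level in both Vs, with journals at (258,135) and (312,400) and the barrel between the blocks. The depth readings match a bedded axis.

```bash
python3 -c "
from bench import finish_job
print(finish_job())"
```

```text
the job is handed in; nothing more can be done
None
```

The steel roller is bedded in both V-blocks with its barrel between them, the rubber roller was not touched and was still in the rack when last seen, and the job was handed in at about 20 s with the gripper clear.

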